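# Close the sprouting jar with its strainer and locking ring

### The job

Close the steel sprouting jar: lay the pierced steel strainer disk, knob up, in the jar's mouth, then set the yellow locking ring down over the neck with its grip bar well across the line of the jar's two red ears, and turn it clockwise (seen from above) until the bar points at the ears. Let go, with the ring sitting fully down on the rim and the strainer lying flat under it; leave the plain white disk where it is.

Things in the scene. Friction and masses are not known exactly. Their poses are not given: they have to be found in the camera images.
- jar: Steel jar, 104 mm wide, fixed. Origin: centre of its wooden foot's underside (124 mm wide); z up. Rim 110 mm above origin; neck 60 mm outside, mouth 54 mm inside, ledge 6 mm below the rim. x axis = line through two red ears on its wall (to 67 mm from axis, 68-80 mm up) and, above them, two red lugs, 22 mm wide, on the neck (to 37 mm from axis, 3-7 mm below rim), each with a stop below.
- strainer: Pierced steel disk with dark holes, 46 mm diameter, 5 mm thick, lower edge bevelled, 60 g, lying flat on the board. Upright steel knob in its middle, 10 mm diameter, 5 to 19 mm above the origin (centre of the underside; z up). Has 4 mm play all round in the mouth; lying on the ledge, its origin is 104 mm above the jar's origin and its knob ends 13 mm above the rim.
- lock_ring: Yellow ring, 96 mm wide, 90 g, upright. Origin: centre of underside; z up. Skirt 0-14 mm, flange to 18 mm, open arch, grip bar along x: 84 mm long, 14 thick, 36-54 mm up. Lugs inside under bar ends. Drops on within 4 mm of centre if bar is over 40 deg off ears (best 70 deg counterclockwise), then rests 96 mm above jar origin. Turns freely; stops 5 deg past ears; closes only clockwise.
- plain_disk: Plain white plastic disk without holes, with a white knob; same shape and size as the strainer (46 mm diameter, 5 mm thick, knob to 19 mm), origin at the centre of its underside. A bystander to be left where it is.
Not all that is in view belongs to the job. There is more than one size of the lock_ring; the job needs the largest. What is shaped like the strainer but pink is not meant.

How it is judged:
By the outcome, as a careful person would: the job done as asked, in the order asked, and still so for the second after the job is handed in, with the robot touching nothing.
It also fails if it takes over 56 s, if anything falls off the work surface, if the arm or the gripper's body presses on something with over 40 N, if the wrist force passes 120 N, or if a joint passes its speed limit or range.

### The arm

A 7-joint arm with a two-finger parallel gripper is mounted at the origin on the work surface. World frame = base frame: x ahead of the robot, y to its left, z up, the work surface at z = 0. Lengths are in m, angles in rad, forces in N, time in s.
With the tool pointing down it reaches from about 0.425 to 0.875 m from the base axis. Payload 4.7 kg.
Tool frame: the origin (TCP) lies midway between the tips of the shut fingers; the grasp point (between the pads) lies 19 mm behind it; x points along the fingers, z is the direction in which the jaws open and shut, and the axes are right-handed (so a half turn about x gives the same grasp; the last joint's range is limited). The gripper opens to 87 mm and grips with 3 to 60 N. Pads are 19 mm wide; open, the fingers measure 117 mm over their backs; the gripper's body (75 mm by 190 mm) begins 51 mm behind the grasp point.
Start: joints at [-1.202, 0.321, -0.07, 1.45, 0.023, 1.371, -0.057], TCP at [0.226, 0.61, 0.202] pointing down, gripper open.
Joint ranges: [-2.86, 2.86], [-0.3, 2.09], [-1.38, 1.24], [0.06, 2.45], [-1.56, 4.7], [0.09, 2.05], [-2.69, 2.69]. Speed limits (rad/s): [2.57, 2.57, 3.14, 3.14, 3.14, 3.14, 3.14].

### API

Orientations are given as a rotation vector (axis times angle).
In Python, from bench import ctrl, vision, close_job gives the robot as it stands. The module is installed in compiled form; this text tells all that it offers.
- The arm moves only by the tool servo_tool, never from a script. Its argument "commands" is a list that holds one entry, the list of rows, each a list of 7 numbers: the turn, a rotation vector about the tool's x, y, z in degrees, then the shift along the tool's x, y, z in mm, then the finger opening in mm, from 0 to 87. In form: [[[wx, wy, wz, x, y, z, grip], ...]]. A call has 1 to 5 rows; each row is the pose to reach, as a shift and turn from the pose commanded when the call began, along the tool's axes at that moment; what a row does not reach only later rows make up. A row lasts 1/8 s, in which the tool goes at most 62.5 mm and 10.7 degrees, less where a joint would pass 70% of its speed; a pose out of reach is approached as far as the arm can. A call with a gripper value outside its range is refused whole. The fingers move at their own pace and stop on an object; "newtons" is the grip in N (left out, the last holds). Time passes only in rows, so rows that repeat a pose let the fingers close. It gives the time, the measured TCP pose, the force and the opening at its end, in the units of the state.
- ctrl.get_state(): the state, without advancing time (a new reading comes with each control period).
- vision.get_image(name): name is "side" or "top"; returns the picture (480x640x3 uint8, red, green, blue); there is no depth.
- vision.camera_info(name): a dict with "fov_y" (degrees; the focal length in pixels is half the picture's height over the tangent of half this angle, whatever the lens; pixels are square), "cx", "cy" (the principal point, pixels), "pose" (4x4, takes a point from camera to world coordinates). Camera axes: x right, y down, z forward; pixel columns grow to the right and rows downward; lengths in m; the calibration is good to about 2 mm. A picture is of the moment at which its call begins. camera_info takes no time and is no camera call.
- close_job(): hands the job in, once; it reports no verdict.
The state is a dict: "time": time; "joint_positions": joint angles; "qd": joint speeds; "joint_torque": joint torques, N m; "position": TCP position; "tool_rot": TCP orientation; "ft_force": force on the tool from outside, world axes, zero at the start; "torque": the same for the moment, N m; "grip_width": opening from 0.0 (shut) to 1.0 (fully open).
Only numpy, scipy, OpenCV 4.12 (cv2) and the standard library are available. Lean on these libraries where they do the work, as an engineer would, in place of code of your own. Each camera call takes 0.05 s, during which the arm holds its last target. There are 200 camera calls.

## Working session

There is one attempt and no reset: what is moved stays moved. The work goes in short steps, Python scripts to look and compute and a tool call to move; the robot and the scene stay as the last step left them, time stands still between calls to the robot, and variables do not carry over. Pictures are saved under pics/ and viewed, about 8 in all and at most 12, crops included, and the job is handed in when it is done.

Besides the shell and the picture viewer there is one more tool, called after "Emit:" in YAML: its name, and indented under it one key for each argument. servo_tool: Moves the arm, as the interface text tells. Its arguments: {"type":"object","properties":{"commands":{"type":"array"},"newtons":{"type":"number"}},"required":["commands"]}

```bash
mkdir -p pics; python3 - <<'E'
from bench import ctrl,vision
import cv2,numpy as np
s=ctrl.get_state();print({k:np.round(v,3).tolist() for k,v in s.items()})
for n in("top","side"):
    i=vision.get_image(n);cv2.imwrite(f"pics/{n}0.png",i[...,::-1])
    c=vision.camera_info(n);print(n,c["fov_y"],c["cx"],c["cy"],np.round(c["pose"],4).tolist(),[k for k in c])
E
```

```text
{'time': 0.0, 'joint_positions': [-1.202, 0.322, -0.07, 1.452, 0.023, 1.371, -0.057], 'qd': [-0.001, 0.002, 0.001, 0.001, -0.0, -0.001, 0.002], 'joint_torque': [0.0, -49.13, -0.404, -31.252, -0.064, 0.044, 0.0], 'position': [0.226, 0.609, 0.201], 'tool_rot': [-0.945, 1.358, 0.943], 'ft_force': [0.484, -0.367, -0.431], 'torque': [-0.016, -0.035, -0.016], 'grip_width': 0.997}
top 43.103668095633545 317.14902049455145 229.01419937112504 [[0.0012, -0.9831, 0.1828, 0.1907], [-1.0, -0.0015, -0.0011, 0.0164], [0.0013, -0.1828, -0.9831, 1.5393], [0.0, 0.0, 0.0, 1.0]] ['fov_y', 'cx', 'cy', 'pose']
side 48.645993015250895 318.7857920674765 237.4753741959587 [[0.8128, -0.4265, 0.3967, -0.0136], [-0.5823, -0.6122, 0.5349, -0.6104], [0.0147, -0.6658, -0.746, 0.9172], [0.0, 0.0, 0.0, 1.0]] ['fov_y', 'cx', 'cy', 'pose']
```

View pics/top0.png

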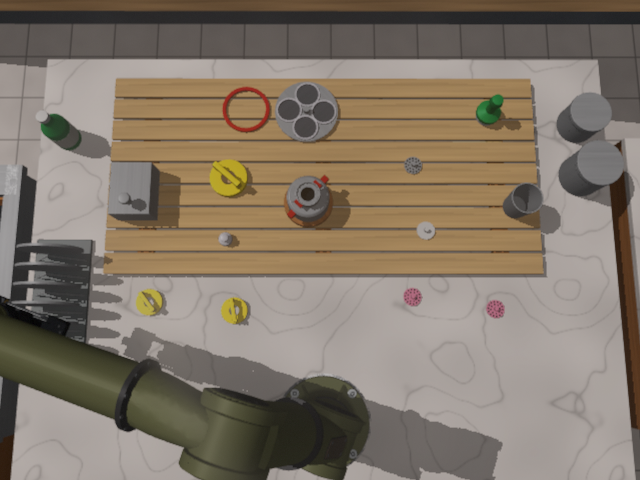

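View pics/side0.png

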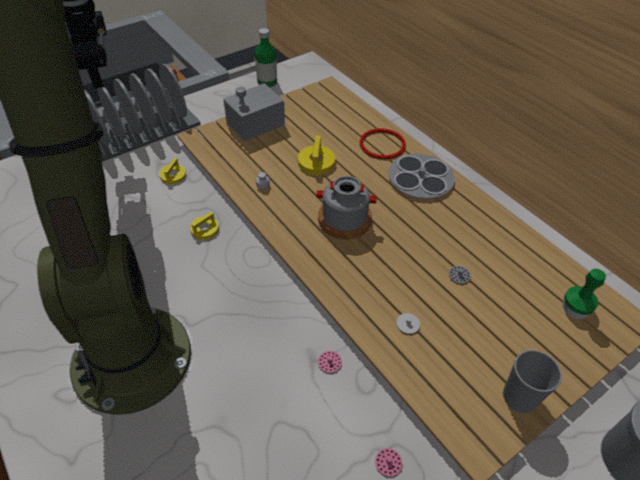

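Top view candidates:
- **Strainer:** pierced steel (413,165) is the choice. White (426,231) and pink (412,297), (495,309) are not meant.
- **Ring:** the largest is at (229,178). The smaller ones are at (150,302) and (235,310).
- **Jar:** (308,200), with red ears at about (322,181) and (292,211).

Next is a close crop to check these, plus measurements.

```bash
cat > h.py <<'E'
import cv2,numpy as np
from bench import ctrl,vision
C={n:vision.camera_info(n) for n in("top","side")}
def ray(n,u,v):
    c=C[n];f=240/np.tan(np.radians(c["fov_y"])/2);P=np.array(c["pose"])
    return P[:3,3],P[:3,:3]@np.array([(u-c["cx"])/f,(v-c["cy"])/f,1.])
def plane(n,u,v,z):
    o,d=ray(n,u,v);return o+d*(z-o[2])/d[2]
def tri(a,b):
    o,d=ray("top",*a);p,e=ray("side",*b)
    t=np.linalg.lstsq(np.c_[d,-e],p-o,rcond=None)[0]
    q,r=o+t[0]*d,p+t[1]*e
    return (q+r)/2,np.linalg.norm(q-r)
def proj(n,X):
    c=C[n];f=240/np.tan(np.radians(c["fov_y"])/2);P=np.array(c["pose"])
    q=P[:3,:3].T@(np.asarray(X)-P[:3,3]);return f*q[0]/q[2]+c["cx"],f*q[1]/q[2]+c["cy"]
def blobs(img,lo,hi,amin=6):
    h=cv2.cvtColor(img,cv2.COLOR_RGB2HSV);m=cv2.inRange(h,lo,hi)
    n,l,s,c=cv2.connectedComponentsWithStats(m)
    return m,[(s[i].tolist(),np.round(c[i],1).tolist()) for i in range(1,n) if s[i,4]>=amin]
def crop(img,u,v,r,S):
    return cv2.resize(img[v-r*3//4:v+r*3//4,u-r:u+r],(S,S*3//4),interpolation=cv2.INTER_CUBIC)
E
python3 - <<'E'
from h import *
I={n:cv2.imread(f"pics/{n}0.png")[...,::-1].copy() for n in("top","side")}
for n in I:
    print(n,"yellow",blobs(I[n],(22,120,90),(35,255,255),40)[1])
    print(n,"red",blobs(I[n],(0,150,80),(6,255,255))[1],blobs(I[n],(174,150,80),(180,255,255))[1])
a=np.hstack([crop(I["top"],229,178,32,400),crop(I["top"],308,200,32,400)])
b=np.hstack([crop(I["top"],413,165,16,400),crop(I["side"],347,205,40,400)])
cv2.imwrite("pics/m1.png",np.vstack([a,b])[...,::-1])
print(tri((413,165),(460,275)),tri((426,231),(408,324)))
E
```

```text
top yellow [([209, 159, 39, 38, 1088], [227.7, 177.0]), ([136, 289, 26, 26, 463], [148.5, 301.6]), ([221, 298, 27, 26, 489], [233.9, 310.2])]
top red [([223, 87, 47, 45, 458], [245.8, 108.9]), ([321, 176, 7, 7, 34], [324.2, 178.8]), ([314, 181, 7, 7, 19], [317.2, 183.5]), ([295, 200, 8, 7, 23], [298.1, 203.5]), ([287, 210, 9, 8, 40], [290.8, 213.6])] []
side yellow [([297, 135, 39, 40, 781], [316.0, 156.1]), ([160, 158, 25, 26, 302], [172.2, 172.1]), ([190, 212, 28, 28, 360], [204.0, 226.3])]
side red [([360, 128, 45, 30, 261], [382.4, 143.2]), ([331, 181, 2, 8, 13], [331.5, 184.6]), ([360, 184, 4, 7, 13], [361.9, 187.4]), ([316, 190, 7, 6, 27], [319.3, 192.6]), ([370, 196, 7, 5, 28], [372.8, 197.9])] [([364, 133, 4, 4, 6], [365.5, 134.2])]
(array([ 0.63967018, -0.23218819,  0.03169451]), np.float64(0.0013228518528594585)) (array([ 0.46687853, -0.26002027,  0.03308279]), np.float64(0.0016525519898917642))
```

View pics/m1.png

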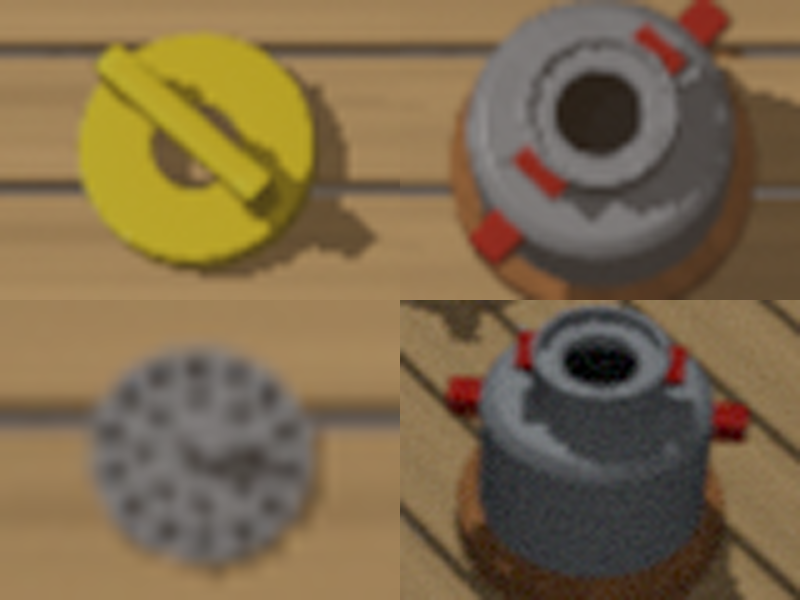

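Crops: left-top is the largest ring, its bar top centred near (226.9,173.7), running from upper left to lower right. Right-top and right-bottom show the jar, with lugs and ears on the line from lower left to upper right. Left-bottom is the pierced steel strainer with a steel-coloured knob, so the choice holds.

```bash
python3 - <<'E'
from h import *
I={n:cv2.imread(f"pics/{n}0.png")[...,::-1].copy() for n in("top","side")}
A,ea=tri((324.2,178.8),(372.8,197.9));B,eb=tri((290.8,213.6),(319.3,192.6))
a,_=tri((317.2,183.5),(361.9,187.4));b,_=tri((298.1,203.5),(331.5,184.6))
print("ears",A,B,ea,eb,"mid",(A+B)/2,np.linalg.norm(A-B),np.degrees(np.arctan2(*(A-B)[1::-1])))
print("lugs",a,b,"mid",(a+b)/2,np.linalg.norm(a-b),np.degrees(np.arctan2(*(a-b)[1::-1])))
zb=((A+B)/2)[2]-.074;print("zb from ears",zb)
for zb in(.02,.025,.03):
    k=lambda x,y:plane("top",197+x/6.25-.5,154+y/6.25-.5,zb+.054)
    e1=(k(125,45)+k(100,68))/2;e2=(k(250,200)+k(272,178))/2
    print(zb,"bar",(e1+e2)/2,np.linalg.norm(e1-e2),np.degrees(np.arctan2(*(e1-e2)[1::-1])),
     "flange",plane("top",228.4-.5,177.8-.5,zb+.016),237/6.25*.001, "strainer",plane("top",397+204/12.5-.5,153+455/12.5-.5,zb+.004))
# small rings sizes / bar in side
h=blobs(I["side"],(22,120,90),(35,255,255),40)[0]
cv2.imwrite("pics/s1.png",np.hstack([crop(I["side"],316,156,28,400),crop(I["side"],460,275,16,400)])[...,::-1])
E
```

```text
ears [ 0.58193681 -0.00239651  0.10700844] [0.49518298 0.07817319 0.10708142] 0.000999300193215795 0.000945291565117325 mid [0.5385599  0.03788834 0.10704493] 0.11839640776747923 -42.883359240954846
lugs [0.56242212 0.01473637 0.13560345] [0.51386062 0.05981856 0.13504312] mid [0.53814137 0.03727747 0.13532329] 0.06626414741557234 -42.87216744232241
zb from ears 0.03304493039018304
0.02 bar [0.60478221 0.24157298 0.074     ] 0.08176607744965528 48.06987026332657 flange [0.60442668 0.24311291 0.036     ] 0.03792 strainer [ 0.57770093 -0.23082531  0.024     ]
0.025 bar [0.60336944 0.24080476 0.079     ] 0.0814870788727922 48.0698702633265 flange [0.60305081 0.24235899 0.041     ] 0.03792 strainer [ 0.57642414 -0.23000947  0.029     ]
0.03 bar [0.60195668 0.24003654 0.084     ] 0.08120808029592917 48.06987026332646 flange [0.60167494 0.24160507 0.046     ] 0.03792 strainer [ 0.57514734 -0.22919363  0.034     ]
```

View pics/s1.png

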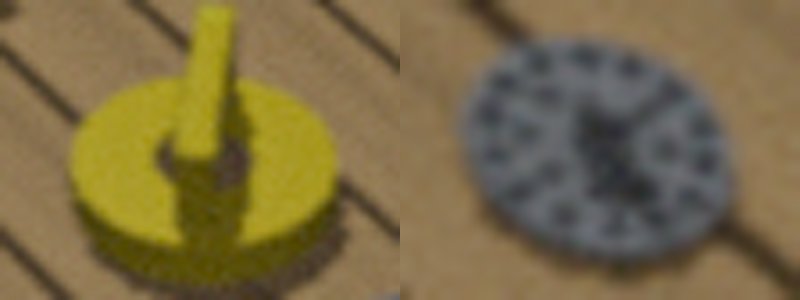

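```bash
cat > go.py <<'E'
import sys,numpy as np
from bench import ctrl
from scipy.spatial.transform import Rotation as R
# go.py x y z yaw_deg(tool z direction, mod 180): prints wx,wy,wz (deg) & shift mm in tool axes
s=ctrl.get_state();p=np.array(s["position"]);M=R.from_rotvec(s["tool_rot"]).as_matrix()
print("t",s["time"],"p",np.round(p,4),"yaw",round(np.degrees(np.arctan2(M[1,2],M[0,2])),1),"down",np.round(M[:,0],3),"q",np.round(s["joint_positions"],2),"w",round(s["grip_width"]*87,1),"F",np.round(s["ft_force"],1))
if len(sys.argv)>4:
    x,y,z,a=map(float,sys.argv[1:5])
    for b in(a,a+180):
        Z=np.array([np.cos(np.radians(b)),np.sin(np.radians(b)),0]);X=np.array([0,0,-1.])
        T=np.c_[X,np.cross(Z,X),Z]
        print(b,"turn",np.round(np.degrees(R.from_matrix(M.T@T).as_rotvec()),1),"shift",np.round(1000*M.T@(np.array([x,y,z])-p),1))
E
python3 go.py .640 -.232 .2 0; python3 - <<'E'
from h import *
for zb in(.027,.03):print(plane("top",412.8,164.9,zb+.004),plane("side",459.4,274.6,zb+.004))
E
```

```text
t 0.1 p [0.2257 0.609  0.2011] yaw 69.7 down [-0.001 -0.002 -1.   ] q [-1.2   0.32 -0.07  1.45  0.02  1.37 -0.06] w 87.1 F [-0.5 -0.1  0.3]
0.0 turn [69.7 -0.1  0.1] shift [   2.2 -680.6 -644.7]
180.0 turn [-1.103e+02 -1.000e-01 -1.000e-01] shift [   2.2 -680.6 -644.7]
[ 0.63957787 -0.23138512  0.031     ] [ 0.64057278 -0.23068622  0.031     ]
[ 0.63868517 -0.23089223  0.034     ] [ 0.63835825 -0.23197163  0.034     ]
```

Emit:
servo_tool:
  commands:
    - [[0, 0, 0, 0, -45, -43, 87], [0, 0, 0, 0, -90, -86, 87], [0, 0, 0, 0, -135, -129, 87], [0, 0, 0, 0, -180, -172, 87], [0, 0, 0, 0, -225, -215, 87]]

```text
time: 0.72
position: [0.3627, 0.3276, 0.2018]
tool_rot: [-0.944, 1.356, 0.944]
ft_force: [1.3, 1.0, 0.6]
grip_width: 1.003
```

Emit:
servo_tool:
  commands:
    - [[0, 0, 0, 0, -45, -43, 87], [0, 0, 0, 0, -90, -86, 87], [0, 0, 0, 0, -135, -129, 87], [0, 0, 0, 0, -180, -172, 87], [0, 0, 0, 0, -225, -215, 87]]

```text
time: 1.35
position: [0.4988, 0.0482, 0.202]
tool_rot: [-0.944, 1.356, 0.944]
ft_force: [0.0, 0.0, -0.4]
grip_width: 0.998
```

Emit:
servo_tool:
  commands:
    - [[0, 0, 0, 0, -45, -43, 40], [0, 0, 0, 0, -90, -86, 40], [0, 0, 0, 0, -135, -129, 40], [0, 0, 0, 0, -180, -172, 40], [0, 0, 0, 0, -225, -215, 40]]

```text
time: 1.98
position: [0.6356, -0.231, 0.2016]
tool_rot: [-0.944, 1.356, 0.945]
ft_force: [0.3, -0.1, -0.2]
grip_width: 0.528
```

```bash
python3 go.py .640 -.231 .08 69.7
```

```text
t 1.975 p [ 0.6356 -0.231   0.2016] yaw 69.7 down [-0.  0. -1.] q [-0.18  0.43  0.67  1.4  -0.27  1.4   1.71] w 46.0 F [ 0.3 -0.1 -0.2]
69.7 turn [ 0.  0. -0.] shift [121.6  -4.2   1.5]
249.7 turn [-180.    0.    0.] shift [121.6  -4.2   1.5]
```

Emit:
servo_tool:
  commands:
    - [[0, 0, 0, 60, -4, 1, 40], [0, 0, 0, 120, -4, 1, 40], [0, 0, 0, 120, -4, 1, 40]]

```text
time: 2.35
position: [0.6346, -0.2282, 0.0762]
tool_rot: [-0.937, 1.364, 0.952]
ft_force: [-0.6, 0.4, 0.1]
grip_width: 0.459
```

```bash
python3 go.py .640 -.231 .036 69.7; python3 - <<'E'
from h import *
t=vision.get_image("top");s=vision.get_image("side")
cv2.imwrite("pics/c2.png",np.hstack([crop(t,413,160,36,400),crop(s,460,265,36,400)])[...,::-1])
p=ctrl.get_state()["position"];print(proj("top",p),proj("side",p))
E
```

```text
t 2.35 p [ 0.6346 -0.2282  0.0762] yaw 69.7 down [-0.011  0.003 -1.   ] q [-0.16  0.52  0.63  1.54 -0.32  1.2   1.75] w 40.0 F [-0.6  0.4  0.1]
69.7 turn [-0.  -0.  -0.7] shift [40.2 -6.5 -0.7]
249.7 turn [ 1.8e+02 -1.0e+00  1.0e-01] shift [40.2 -6.5 -0.7]
(np.float64(415.68068110388487), np.float64(158.98683332971225)) (np.float64(464.2973243130357), np.float64(259.0869115020141))
```

View pics/c2.png

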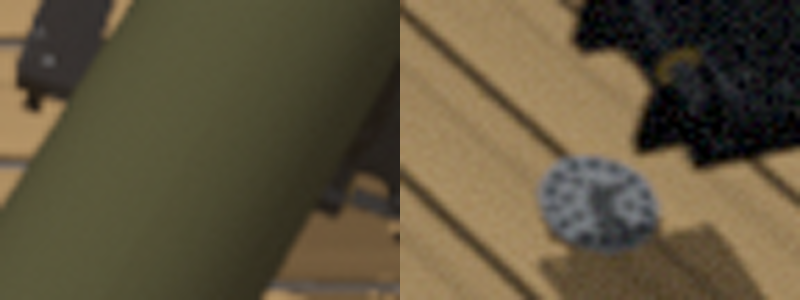

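Emit:
servo_tool:
  commands:
    - [[0, 0, 0, 20, 0, 0, 40], [0, 0, 0, 20, 0, 0, 40], [0, 0, 0, 20, 0, 0, 40]]

```text
time: 2.82
position: [0.6393, -0.2303, 0.063]
tool_rot: [-0.945, 1.355, 0.943]
ft_force: [-0.2, -0.1, 0.5]
grip_width: 0.46
```

```bash
python3 go.py .640 -.231 .036 69.7
```

```text
t 2.825 p [ 0.6393 -0.2303  0.063 ] yaw 69.7 down [ 0.001 -0.    -1.   ] q [-0.15  0.54  0.63  1.55 -0.33  1.16  1.76] w 40.1 F [-0.2 -0.1  0.5]
69.7 turn [-0.   0.   0.1] shift [27.  -0.9 -0.4]
249.7 turn [ 1.8e+02  1.0e-01 -0.0e+00] shift [27.  -0.9 -0.4]
```

Emit:
servo_tool:
  commands:
    - [[0, 0, 0, 24, -1, 0, 40], [0, 0, 0, 26, -1, 0, 40], [0, 0, 0, 26, -1, 0, 20], [0, 0, 0, 26, -1, 0, 0], [0, 0, 0, 26, -1, 0, 0]]
  newtons: 15

```text
time: 3.45
position: [0.6402, -0.2307, 0.0369]
tool_rot: [-0.945, 1.355, 0.943]
ft_force: [0.2, -1.1, -0.6]
grip_width: 0.203
```

Emit:
servo_tool:
  commands:
    - [[0, 0, 0, 0, 0, 0, 0], [0, 0, 0, 0, 0, 0, 0], [0, 0, 0, 0, 0, 0, 0], [0, 0, 0, -5, 0, 0, 0], [0, 0, 0, -10, 0, 0, 0]]

```text
time: 4.08
position: [0.6399, -0.2306, 0.0465]
tool_rot: [-0.944, 1.356, 0.944]
ft_force: [-0.0, -0.3, -0.2]
grip_width: 0.007
```

```bash
python3 go.py .538 .037 .2 69.7
```

```text
t 4.075 p [ 0.6399 -0.2306  0.0465] yaw 69.7 down [ 0. -0. -1.] q [-0.15  0.55  0.62  1.56 -0.34  1.14  1.76] w 0.6 F [-0.  -0.3 -0.2]
69.7 turn [-0.  0.  0.] shift [-153.5  188.5  215.6]
249.7 turn [180.   0.  -0.] shift [-153.5  188.5  215.6]
```

```bash
python3 - <<'E'
from h import *
s=vision.get_image("side")
cv2.imwrite("pics/c3.png",crop(s,460,255,36,800)[...,::-1])
p=ctrl.get_state()["position"];print(p,proj("top",p),proj("side",p))
E
```

```text
[ 0.64040042 -0.23088756  0.04739983] (np.float64(413.59994260715376), np.float64(162.7455146935075)) (np.float64(461.0746992947619), np.float64(269.891463919757))
```

View pics/c3.png

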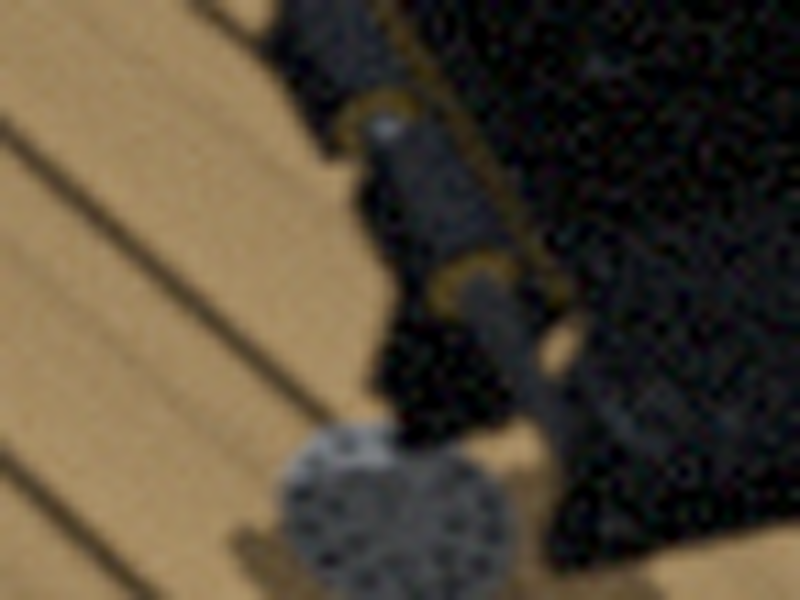

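The fingers shut on nothing. The disk has not moved, at side (459.8,274.8). The tips show near (464.5,267) against a projected TCP of (461,270), so I'll overlay the expected finger outline to check.

```bash
cat > ov.py <<'E'
from h import *
from scipy.spatial.transform import Rotation as R
def overlay(img,n,u0,v0,r,S,polys):
    c=crop(img,u0,v0,r,S);k=S/(2*r)
    for P,col in polys:
        q=np.array([proj(n,x) for x in P]);q=((q+.5-[u0-r,v0-r*3//4])*k)
        cv2.polylines(c,[np.int32(q)],True,col,1)
    return c
def tool(pts):
    s=ctrl.get_state();return np.array(pts)/1000@R.from_rotvec(s["tool_rot"]).as_matrix().T+s["position"]
def disc(c,rad,z):
    a=np.linspace(0,2*np.pi,24,endpoint=False);return np.c_[c[0]+rad*np.cos(a),c[1]+rad*np.sin(a),0*a+z]
E
python3 - <<'E'
from ov import *
s=vision.get_image("side")
P=[(tool([(0,-9.5,-15),(0,9.5,-15),(0,9.5,15),(0,-9.5,15)]),(255,0,0)),(tool([(0,-9.5,0),(0,9.5,0),(-50,9.5,0),(-50,-9.5,0)]),(255,128,0))]
for zb,col in((.028,(0,255,0)),):
    P+=[(disc((.640,-.231),.023,zb+.005),col),(disc((.640,-.231),.005,zb+.019),(0,255,255)),(disc((.640,-.231),.005,zb+.005),(0,255,255))]
cv2.imwrite("pics/c4.png",overlay(s,"side",460,255,36,800,P)[...,::-1])
E
```

```text
(no output)
```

View pics/c4.png

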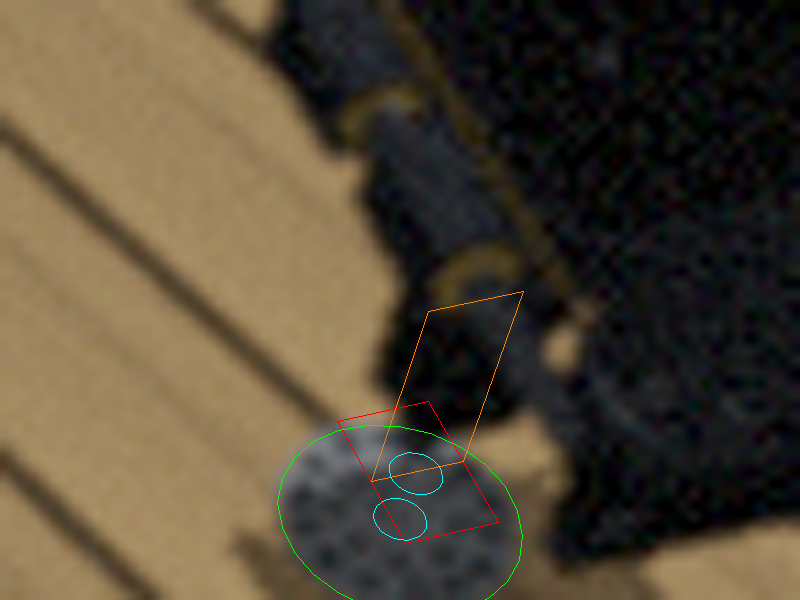

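Emit:
servo_tool:
  commands:
    - [[0, 0, 0, 0, 0, 0, 40], [0, 0, 0, 0, 0, 0, 40], [0, 0, 0, 6, 0, 0, 40], [0, 0, 0, 12, 0, 0, 40], [0, 0, 0, 13, 0, 0, 40]]

```text
time: 4.8
position: [0.6392, -0.2303, 0.032]
tool_rot: [-0.943, 1.357, 0.945]
ft_force: [0.3, 0.5, -0.2]
grip_width: 0.437
```

```bash
python3 go.py; python3 - <<'E'
from ov import *
s=vision.get_image("side")
P=[(tool([(0,-9.5,a),(0,9.5,a),(0,9.5,b),(0,-9.5,b)]),(255,0,0)) for a,b in((20,35),(-35,-20))]
cv2.imwrite("pics/c5.png",overlay(s,"side",460,262,36,800,P)[...,::-1])
E
```

```text
t 4.8 p [ 0.6392 -0.2303  0.032 ] yaw 69.7 down [-0.001  0.    -1.   ] q [-0.14  0.57  0.61  1.57 -0.35  1.12  1.77] w 38.0 F [ 0.3  0.5 -0.2]
```

View pics/c5.png

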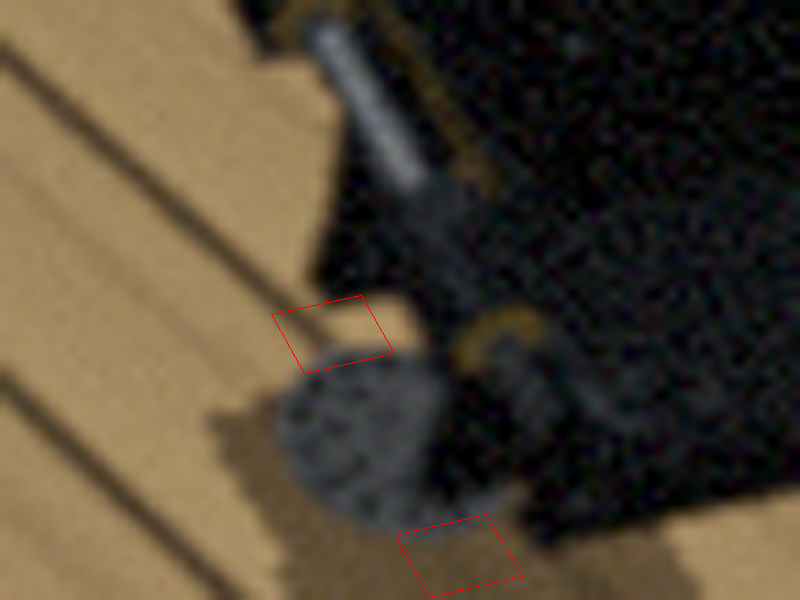

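Emit:
servo_tool:
  commands:
    - [[0, 0, 0, 3, 1, 0, 36], [0, 0, 0, 6, 0, 0, 30], [0, 0, 0, 6, 0, 0, 20], [0, 0, 0, 6, 0, 0, 0], [0, 0, 0, 6, 0, 0, 0]]

```text
time: 5.48
position: [0.6399, -0.2306, 0.0272]
tool_rot: [-0.944, 1.356, 0.944]
ft_force: [0.4, -0.4, 0.1]
grip_width: 0.092
```

Emit:
servo_tool:
  commands:
    - [[0, 0, 0, 0, 0, 0, 0], [0, 0, 0, 0, 0, 0, 0], [0, 0, 0, 0, 0, 0, 0]]

```text
time: 5.85
position: [0.6399, -0.2306, 0.0272]
tool_rot: [-0.944, 1.356, 0.944]
ft_force: [0.1, 0.8, 0.7]
grip_width: 0.08
```

Emit:
servo_tool:
  commands:
    - [[0, 0, 0, 0, 0, 0, 24], [0, 0, 0, 0, 0, 0, 24], [0, 0, 0, 4, 0, 0, 24], [0, 0, 0, 4, 0, 0, 24]]

```text
time: 6.35
position: [0.6394, -0.2304, 0.0225]
tool_rot: [-0.943, 1.357, 0.945]
ft_force: [-0.2, 0.4, -0.3]
grip_width: 0.272
```

Emit:
servo_tool:
  commands:
    - [[0, 0, 0, 0, 0, 0, 0], [0, 0, 0, 0, 0, 0, 0], [0, 0, 0, 0, 0, 0, 0], [0, 0, 0, 0, 0, 0, 0]]

```text
time: 6.85
position: [0.6399, -0.2306, 0.0231]
tool_rot: [-0.944, 1.356, 0.944]
ft_force: [-0.2, -0.6, -0.2]
grip_width: 0.101
```

Emit:
servo_tool:
  commands:
    - [[0, 0, 0, 0, 0, 0, 24], [0, 0, 0, 0, 0, 0, 24], [0, 0, 0, 3, 0, 0, 24], [0, 0, 0, 3, 0, 0, 24]]

```text
time: 7.35
position: [0.6395, -0.2304, 0.0197]
tool_rot: [-0.944, 1.357, 0.945]
ft_force: [-0.6, 0.1, 0.5]
grip_width: 0.272
```

Emit:
servo_tool:
  commands:
    - [[0, 0, 0, 0, 0, 0, 0], [0, 0, 0, 0, 0, 0, 0], [0, 0, 0, 0, 0, 0, 0], [0, 0, 0, 0, 0, 0, 0]]
  newtons: 20

```text
time: 7.85
position: [0.6398, -0.2306, 0.0201]
tool_rot: [-0.944, 1.356, 0.944]
ft_force: [-0.1, -0.5, 0.1]
grip_width: 0.101
```

```bash
python3 go.py;python3 - <<'E'
from ov import *
s=vision.get_image("side")
P=[(tool([(0,-9.5,-15),(0,9.5,-15),(0,9.5,15),(0,-9.5,15)]),(255,0,0))]
cv2.imwrite("pics/c6.png",overlay(s,"side",460,268,24,640,P)[...,::-1])
E
```

```text
t 7.85 p [ 0.6398 -0.2306  0.0201] yaw 69.7 down [ 0.  0. -1.] q [-0.14  0.58  0.61  1.58 -0.36  1.1   1.77] w 8.8 F [-0.1 -0.5  0.1]
```

View pics/c6.png

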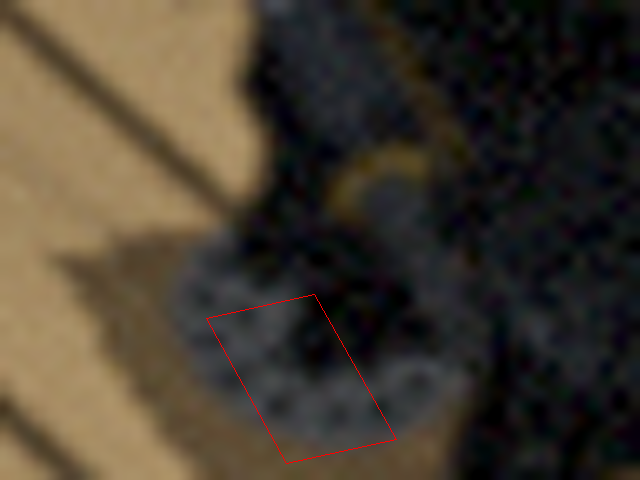

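Emit:
servo_tool:
  commands:
    - [[0, 0, 0, -15, 0, 0, 0], [0, 0, 0, -60, 0, 0, 0], [0, 0, 0, -120, 0, 0, 0], [0, 0, 0, -175, 0, 0, 0], [0, 0, 0, -180, 20, 22, 0]]

```text
time: 8.52
position: [0.6306, -0.2075, 0.2069]
tool_rot: [-0.947, 1.353, 0.932]
ft_force: [0.6, 0.1, -1.1]
grip_width: 0.101
```

Emit:
servo_tool:
  commands:
    - [[0, 0, 0, 0, 35, 40, 0], [0, 0, 0, 0, 70, 80, 0], [0, 0, 0, 0, 108, 123, 0], [0, 0, 0, 0, 142, 163, 0], [0, 0, 0, 0, 168, 193, 0]]

```text
time: 9.15
position: [0.5374, 0.0387, 0.2012]
tool_rot: [-0.945, 1.354, 0.945]
ft_force: [-0.4, -0.5, -1.0]
grip_width: 0.104
```

Emit:
servo_tool:
  commands:
    - [[0, 0, 0, 20, 0, 0, 0], [0, 0, 0, 20, 0, 0, 0]]

```text
time: 9.4
position: [0.5371, 0.0363, 0.1798]
tool_rot: [-0.944, 1.358, 0.945]
ft_force: [0.3, -0.1, -0.8]
grip_width: 0.098
```

```bash
python3 go.py .538 .037 .15 69.7;python3 - <<'E'
from ov import *
s=vision.get_image("side");t=vision.get_image("top")
p=ctrl.get_state()["position"];so=p[2]-.02+.029
P=[(disc(p,.023,so),(0,255,0)),(disc(p,.023,so+.005),(0,255,0)),(disc((.538,.037),.030,.139),(255,255,0)),(disc((.538,.037),.027,.139),(255,255,0))]
u,v=map(int,proj("side",p));print(u,v)
a=overlay(s,"side",347,182,32,560,P);b=overlay(t,"top",308,185,32,240,P)
c=np.zeros((420,800,3),np.uint8);c[:,:560]=a;c[:180,560:]=b
cv2.imwrite("pics/c7.png",c[...,::-1]);cv2.imwrite("pics/raw7s.png",s[...,::-1])
E
```

```text
t 9.4 p [0.5371 0.0363 0.1798] yaw 69.7 down [-0.002 -0.    -1.   ] q [-0.64  0.1   0.56  1.78 -0.05  1.28  1.15] w 8.5 F [ 0.3 -0.1 -0.8]
69.7 turn [-0.  -0.  -0.1] shift [29.8 -0.6  1. ]
249.7 turn [ 1.8e+02 -1.0e-01  1.0e-01] shift [29.8 -0.6  1. ]
348 170
```

View pics/c7.png

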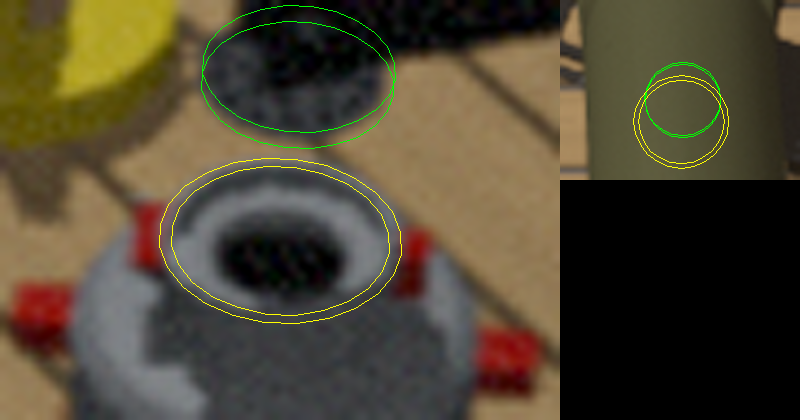

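Overlays fit the jar rim well. The held strainer sits a few px up and left of where the TCP predicts, so I'll measure its centre by casting its lower edge onto its known height.

```bash
cat > held.py <<'E'
from ov import *
from scipy.optimize import least_squares
s=cv2.imread("pics/raw7s.png");h=cv2.cvtColor(cv2.resize(s[150:190,320:385],None,fx=6,fy=6,interpolation=cv2.INTER_CUBIC),cv2.COLOR_BGR2HSV)
lab=(h[...,1]>70)&(h[...,2]>80)
def edge(p,z):
    c=np.array(proj("side",[p[0],p[1],z]));out=[]
    for a in np.radians(np.arange(20,171,5)):
        for r in np.arange(3,16,.1):
            u=c+r*np.array([np.cos(a),np.sin(a)]);q=((u+.5-[320,150])*6).astype(int)
            if lab[q[1],q[0]]:out.append(plane("side",*u,z));break
    return np.array(out)
p=(.5371,.0363,.1798)
for z in(.1887+.002,.1887+.004):
    E=edge(p,z);f=lambda c:np.hypot(*(E[:,:2]-c).T)-.023
    r=least_squares(f,p[:2],loss="soft_l1",f_scale=.001);print(z,len(E),r.x,"off mm",(r.x-p[:2])*1000,np.round(r.fun*1000,1))
E
python3 held.py
```

```text
0.1907 31 [0.53920491 0.03814808] off mm [2.10490991 1.84807965] [-1.  -1.4 -0.9 -0.4 -0.4 -0.5 -0.1  0.1  0.8  2.6  1.7  1.2  0.7 -0.
  0.1  0.2  0.4  0.3  0.  -0.3  0.2 -0.3 -0.9 -0.5 -0.2  0.  -0.4 -0.5
 -0.1 -0.3 -0. ]
0.1927 31 [0.53764477 0.03644727] off mm [0.54476754 0.14726539] [-0.5 -0.9 -0.9 -0.8 -0.7 -0.  -0.5 -0.   0.7  1.9  3.   1.1  0.5  0.5
 -0.   0.3  0.3  0.1 -0.1 -0.2 -0.  -0.5 -0.8 -0.4  0.2 -0.1 -0.2 -0.3
 -0.2 -0.5 -0. ]
```

Emit:
servo_tool:
  commands:
    - [[0, 0, 0, 30, 0, 0, 0], [0, 0, 0, 46, 0, 0, 0], [0, 0, 0, 50, 0, 0, 0], [0, 0, 0, 52, 0, 0, 0], [0, 0, 0, 52, 0, 0, 0]]

```text
time: 10.12
position: [0.5387, 0.0363, 0.1287]
tool_rot: [-0.944, 1.355, 0.943]
ft_force: [0.2, -0.6, -2.0]
grip_width: 0.101
```

Emit:
servo_tool:
  commands:
    - [[0, 0, 0, 2, 0, 0, 0], [0, 0, 0, 3, 0, 0, 0], [0, 0, 0, 3, 0, 0, 0]]

```text
time: 10.5
position: [0.5381, 0.0364, 0.1251]
tool_rot: [-0.944, 1.356, 0.944]
ft_force: [0.2, 0.7, -0.7]
grip_width: 0.1
```

```bash
python3 go.py .5385 .0375 .123 69.7
```

```text
t 10.5 p [0.5381 0.0364 0.1251] yaw 69.7 down [ 0.  0. -1.] q [-0.63  0.15  0.56  1.84 -0.09  1.17  1.18] w 8.7 F [ 0.2  0.7 -0.7]
69.7 turn [-0.  0. -0.] shift [2.1 0.1 1.2]
249.7 turn [180.  -0.  -0.] shift [2.1 0.1 1.2]
```

Emit:
servo_tool:
  commands:
    - [[0, 0, 0, 1.5, 0, 0, 0], [0, 0, 0, 1.5, 0, 0, 0]]

```text
time: 10.75
position: [0.5384, 0.0364, 0.124]
tool_rot: [-0.944, 1.356, 0.944]
ft_force: [-1.0, -0.2, 3.4]
grip_width: 0.099
```

Emit:
servo_tool:
  commands:
    - [[0, 0, 0, 1.5, 0, 0, 0], [0, 0, 0, 1.5, 0, 0, 0]]

```text
time: 11.0
position: [0.5385, 0.0364, 0.1239]
tool_rot: [-0.943, 1.355, 0.944]
ft_force: [-4.3, -0.5, 11.0]
grip_width: 0.104
```

Emit:
servo_tool:
  commands:
    - [[0, 0, 0, -1.5, 0, 0, 0], [0, 0, 0, -1.5, 0, 0, 30], [0, 0, 0, -1.5, 0, 0, 30], [0, 0, 0, -10, 0, 0, 30], [0, 0, 0, -60, 0, 0, 40]]

```text
time: 11.62
position: [0.5358, 0.0362, 0.1801]
tool_rot: [-0.943, 1.363, 0.947]
ft_force: [0.4, -0.4, -0.2]
grip_width: 0.388
```

Emit:
servo_tool:
  commands:
    - [[0, 0, 0, -40, 20, 30, 60], [0, 0, 0, -50, 20, 70, 60], [0, 0, 0, -50, 20, 110, 60], [0, 0, 0, -50, 20, 150, 60], [0, 0, 0, -50, 20, 180, 60]]

```text
time: 12.25
position: [0.5822, 0.2143, 0.2323]
tool_rot: [-0.945, 1.355, 0.945]
ft_force: [-0.6, 0.1, 0.5]
grip_width: 0.69
```

```bash
python3 go.py .602 .241 .15 138;python3 - <<'E'
from ov import *
s=vision.get_image("side");t=vision.get_image("top")
j=(.5383,.0375);P=[(disc(j,.023,.029+.109),(0,255,0)),(disc(j,.027,.139),(255,255,0))]
a=overlay(s,"side",347,187,24,400,P);b=overlay(t,"top",308,195,24,400,P);cv2.imwrite("pics/c8.png",np.hstack([a,b])[...,::-1])
E
```

```text
t 12.25 p [0.5822 0.2143 0.2323] yaw 69.8 down [ 0.  0. -1.] q [-0.77  0.26  0.46  1.5  -0.12  1.41  0.91] w 60.0 F [-0.6  0.1  0.5]
138.0 turn [-68.2   0.    0. ] shift [82.4 -9.3 31.9]
318.0 turn [111.8   0.   -0. ] shift [82.4 -9.3 31.9]
```

View pics/c8.png

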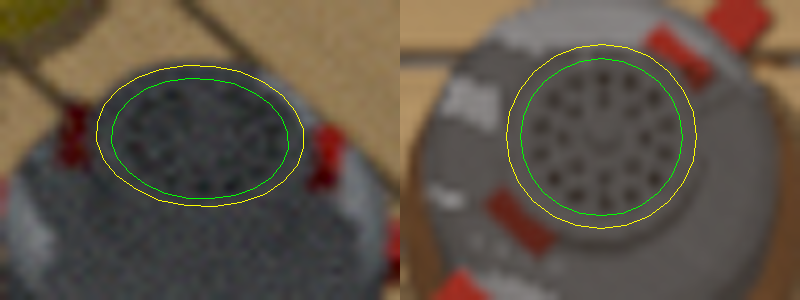

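The strainer lies flat and centred: the hole pattern is concentric with the rim overlay in both views, with its centre at top px (308,195). Now the ring.

Emit:
servo_tool:
  commands:
    - [[-10.5, 0, 0, 0, -9, 32, 60], [-21, 0, 0, 0, -9, 32, 60], [-31.5, 0, 0, 0, -9, 32, 60], [-42, 0, 0, 0, -9, 32, 60], [-52.5, 0, 0, 40, -9, 32, 60]]

```text
time: 12.98
position: [0.6042, 0.2386, 0.1957]
tool_rot: [-1.616, 0.879, 1.607]
ft_force: [0.2, -0.8, 0.0]
grip_width: 0.691
```

Emit:
servo_tool:
  commands:
    - [[-10.5, 0, 0, 40, 0, 0, 60], [-15.7, 0, 0, 80, 0, 0, 60], [-15.7, 0, 0, 80, 0, 0, 60]]

```text
time: 13.35
position: [0.599, 0.237, 0.109]
tool_rot: [-1.789, 0.698, 1.798]
ft_force: [-0.8, -0.4, 0.7]
grip_width: 0.688
```

```bash
python3 go.py .602 .241 .055 138
```

```text
t 13.35 p [0.599 0.237 0.109] yaw 137.8 down [-0.006 -0.003 -1.   ] q [-0.64  0.38  0.28  1.59 -0.11  1.2   2.07] w 59.9 F [-0.8 -0.4  0.7]
138.0 turn [-0.2  0.1 -0.4] shift [54.  -5.3  0.4]
318.0 turn [179.8  -0.6  -0.2] shift [54.  -5.3  0.4]
```

Emit:
servo_tool:
  commands:
    - [[0, 0, 0, 0, 0, 0, 60], [0, 0, 0, 20, 0, 0, 60], [0, 0, 0, 30, 0, 0, 60], [0, 0, 0, 30, 0, 0, 60]]

```text
time: 13.85
position: [0.6006, 0.2387, 0.0808]
tool_rot: [-1.792, 0.692, 1.795]
ft_force: [-0.8, -0.3, 0.6]
grip_width: 0.692
```

```bash
python3 go.py .602 .241 .055 138
```

```text
t 13.85 p [0.6006 0.2387 0.0808] yaw 137.9 down [-0.002 -0.001 -1.   ] q [-0.64  0.4   0.28  1.61 -0.12  1.15  2.07] w 60.2 F [-0.8 -0.3  0.6]
138.0 turn [-0.1  0.  -0.1] shift [25.8 -2.7  0.5]
318.0 turn [ 1.799e+02 -2.000e-01 -1.000e-01] shift [25.8 -2.7  0.5]
```

Emit:
servo_tool:
  commands:
    - [[0, 0, 0, 15, -2, 0, 60], [0, 0, 0, 25, -2, 0, 60], [0, 0, 0, 25, -2, 0, 40], [0, 0, 0, 25, -2, 0, 20], [0, 0, 0, 25, -2, 0, 0]]

```text
time: 14.48
position: [0.6032, 0.2406, 0.0576]
tool_rot: [-1.793, 0.69, 1.792]
ft_force: [0.2, -0.2, -0.2]
grip_width: 0.431
```

Emit:
servo_tool:
  commands:
    - [[0, 0, 0, 0, 0, 0, 0], [0, 0, 0, 0, 0, 0, 0], [0, 0, 0, 0, 0, 0, 0], [0, 0, 0, 0, 0, 0, 0]]
  newtons: 40

```text
time: 14.98
position: [0.6029, 0.2405, 0.0573]
tool_rot: [-1.793, 0.69, 1.793]
ft_force: [-1.1, -0.0, 2.4]
grip_width: 0.152
```

```bash
python3 go.py .5383 .0375 .25 117
```

```text
t 14.975 p [0.6029 0.2405 0.0573] yaw 137.9 down [ 0.  0. -1.] q [-0.64  0.43  0.28  1.63 -0.13  1.11  2.08] w 13.2 F [-1.1 -0.   2.4]
117.0 turn [20.9  0.   0. ] shift [-192.8  193.8  -88.3]
297.0 turn [-159.1   -0.     0. ] shift [-192.8  193.8  -88.3]
```

Emit:
servo_tool:
  commands:
    - [[0, 0, 0, -15, 0, 0, 0], [0, 0, 0, -60, 0, 0, 0], [0, 0, 0, -115, 0, 0, 0], [0, 0, 0, -160, 10, -5, 0], [0, 0, 0, -165, 50, -23, 0]]

```text
time: 15.6
position: [0.5884, 0.191, 0.2274]
tool_rot: [-1.799, 0.679, 1.788]
ft_force: [0.2, -0.9, -1.3]
grip_width: 0.15
```

Emit:
servo_tool:
  commands:
    - [[4, 0, 0, 0, 50, -22, 0], [8, 0, 0, 0, 95, -43, 0], [13, 0, 0, 0, 130, -59, 0], [18, 0, 0, 0, 144, -65, 0], [21, 0, 0, 0, 144, -65, 0]]

```text
time: 16.23
position: [0.5378, 0.0353, 0.2234]
tool_rot: [-1.542, 0.952, 1.541]
ft_force: [0.0, 0.7, -0.8]
grip_width: 0.149
```

Emit:
servo_tool:
  commands:
    - [[0, 0, 0, 5, 0, 0, 0], [0, 0, 0, 5, 0, 0, 0]]

```text
time: 16.48
position: [0.5377, 0.0378, 0.2169]
tool_rot: [-1.546, 0.949, 1.547]
ft_force: [0.0, 0.7, -0.4]
grip_width: 0.149
```

```bash
python3 go.py .5383 .0375 .215 117; python3 - <<'E'
from h import *
from scipy.optimize import least_squares
s=vision.get_image("side");t=vision.get_image("top");cv2.imwrite("pics/raw9s.png",s[...,::-1]);cv2.imwrite("pics/raw9t.png",t[...,::-1])
p=np.array(ctrl.get_state()["position"]);z0=p[2]-.0283
m,b=blobs(s,(20,100,40),(36,255,255),60);print(b)
def fit(m,p,z,z1):
    m=cv2.resize(m,None,fx=4,fy=4,interpolation=cv2.INTER_LINEAR)>127
    c=np.array(proj("side",[p[0],p[1],z]));E=[]
    for a in np.radians(np.arange(15,166,5)):
        rs=[r for r in np.arange(8,40,.1) if m[tuple(((c+.5+r*np.array([np.cos(a),np.sin(a)]))*4).astype(int)[::-1])]]
        if rs:
            E.append(plane("side",*(c+max(rs)*np.array([np.cos(a),np.sin(a)])),z))
    E=np.array(E)[:,:2];r=least_squares(lambda c:np.hypot(*(E-c).T)-.048,p[:2],loss="soft_l1",f_scale=.001)
    return r.x,np.round(r.fun*1000,1)
x,f=fit(m,p,z0,z0);print("held",x,"off",(x-p[:2])*1000,f)
m0=blobs(cv2.imread("pics/side0.png")[...,::-1].copy(),(20,100,40),(36,255,255),60)[0]
x,f=fit(m0,np.array([.602,.241]),.029,0);print("initial",x,f)
E
```

```text
t 16.475 p [0.5377 0.0378 0.2169] yaw 117.0 down [-0.001 -0.    -1.   ] q [-0.52  0.07  0.42  1.72 -0.03  1.35  1.95] w 13.0 F [ 0.   0.7 -0.4]
117.0 turn [-0.  0. -0.] shift [ 1.9 -0.4 -0.5]
297.0 turn [180.  -0.  -0.] shift [ 1.9 -0.4 -0.5]
[([327, 106, 42, 16, 101], [345.7, 113.9]), ([324, 140, 49, 43, 1350], [347.9, 163.8]), ([160, 158, 26, 26, 413], [172.4, 172.7]), ([190, 212, 29, 28, 508], [204.3, 226.8])]
held [0.53912504 0.0382148 ] off [1.20654224 0.41103134] [16.9 28.7 36.   0.   1.4 -0.4 -0.9 -1.   0.  -0.5 -0.1 -1.9  0.7  0.5
  0.3  0.6  0.7 -1.8 -1.2 -0.5 -2.4 -1.5 -0.3 -1.7  0.4  3.4 40.  48.1
 -0.2 42.3  1. ]
initial [0.58525216 0.22840862] [ 57.1   1.6  -0.5  -1.9  14.    3.8  12.5 -11.  -10.4 -13.   10.2  -0.4
  14.5  19.6 -16.9  67.1 -18.7 -18.  -18.1 -17.5  66.3 -20.6  61.9   1.6
  -9.2   1.2 -18.4  40.9   7.7 -16.4   3.3]
```

Emit:
servo_tool:
  commands:
    - [[0, 0, 0, 25, 0, 0, 0], [0, 0, 0, 42, 0, 0, 0], [0, 0, 0, 48, 0, 0, 0], [0, 0, 0, 52, 0, 0, 0], [0, 0, 0, 52, 0, 0, 0]]

```text
time: 17.2
position: [0.5382, 0.0375, 0.1653]
tool_rot: [-1.546, 0.949, 1.545]
ft_force: [0.6, 0.3, -0.7]
grip_width: 0.155
```

Emit:
servo_tool:
  commands:
    - [[0, 0, 0, 3, 0, 0, 0], [0, 0, 0, 6, 0, 0, 0], [0, 0, 0, 6, 0, 0, 0]]

```text
time: 17.58
position: [0.5378, 0.0375, 0.1589]
tool_rot: [-1.546, 0.95, 1.546]
ft_force: [0.5, 0.3, -0.3]
grip_width: 0.156
```

Emit:
servo_tool:
  commands:
    - [[0, 0, 0, 2, 0, 0, 0], [0, 0, 0, 4, 0, 0, 0], [0, 0, 0, 4, 0, 0, 0]]

```text
time: 17.95
position: [0.5378, 0.0375, 0.1548]
tool_rot: [-1.546, 0.95, 1.546]
ft_force: [0.1, -0.5, -1.0]
grip_width: 0.154
```

Emit:
servo_tool:
  commands:
    - [[0, 0, 0, 1.5, 0, 0, 0], [0, 0, 0, 1.5, 0, 0, 0]]

```text
time: 18.2
position: [0.5379, 0.0375, 0.1534]
tool_rot: [-1.546, 0.95, 1.546]
ft_force: [-1.1, -0.6, -0.3]
grip_width: 0.153
```

Emit:
servo_tool:
  commands:
    - [[0, 0, 0, 1.5, 0, 0, 0], [0, 0, 0, 1.5, 0, 0, 0]]

```text
time: 18.45
position: [0.5381, 0.0376, 0.1532]
tool_rot: [-1.546, 0.949, 1.545]
ft_force: [-2.6, -0.1, 5.5]
grip_width: 0.155
```

Emit:
servo_tool:
  commands:
    - [[0, 0, 0, 0.5, 0, 0, 0], [0, 0, 0, 0.5, 0, 0, 0]]

```text
time: 18.7
position: [0.5381, 0.0376, 0.1532]
tool_rot: [-1.545, 0.949, 1.545]
ft_force: [-4.5, 0.0, 7.9]
grip_width: 0.153
```

Seated at the predicted height (.153). Now I'll turn it 70° clockwise.

Emit:
servo_tool:
  commands:
    - [[9, 0, 0, -1, 0, 0, 0], [18, 0, 0, -1, 0, 0, 0], [27, 0, 0, -1, 0, 0, 0], [36, 0, 0, -1, 0, 0, 0], [36, 0, 0, -1, 0, 0, 0]]

```text
time: 19.32
position: [0.5386, 0.0376, 0.1532]
tool_rot: [-1.093, 1.278, 1.092]
ft_force: [0.1, 0.4, 1.8]
grip_width: 0.149
```

```bash
python3 go.py .5381 .0376 .153 47; python3 -c "
from bench import ctrl;print(ctrl.get_state()['torque'])"
```

```text
t 19.325 p [0.5386 0.0376 0.1532] yaw 81.0 down [ 0.001  0.    -1.   ] q [-0.55  0.12  0.46  1.81 -0.06  1.23  1.34] w 13.0 F [0.1 0.4 1.8]
47.0 turn [34.   0.1  0.1] shift [ 0.2  0.4 -0.1]
227.0 turn [-1.46e+02 -1.00e-01  1.00e-01] shift [ 0.2  0.4 -0.1]
[ 0.02351687  0.01920047 -0.05575887]
```

Emit:
servo_tool:
  commands:
    - [[9, 0, 0, 0, 0, 0, 0], [18, 0, 0, 0, 0, 0, 0], [27, 0, 0, 0, 0, 0, 0], [34, 0, 0, 0, 0, 0, 0], [34, 0, 0, 0, 0, 0, 0]]

```text
time: 19.95
position: [0.5385, 0.0376, 0.1532]
tool_rot: [-0.642, 1.472, 0.642]
ft_force: [-0.5, 0.7, 4.8]
grip_width: 0.154
```

```bash
python3 go.py .5381 .0376 .153 47; python3 -c "
from bench import ctrl;print(ctrl.get_state()['torque'])"
```

```text
t 19.95 p [0.5385 0.0376 0.1532] yaw 47.1 down [ 0.001  0.    -1.   ] q [-0.58  0.12  0.5   1.81 -0.06  1.23  0.76] w 13.4 F [-0.5  0.7  4.8]
47.0 turn [0.1 0.1 0. ] shift [ 0.2  0.3 -0.3]
227.0 turn [-1.799e+02 -1.000e-01  1.000e-01] shift [ 0.2  0.3 -0.3]
[ 0.01106301 -0.00428096 -0.05869552]
```

Emit:
servo_tool:
  commands:
    - [[0, 0, 0, 0, 0, 0, 40], [0, 0, 0, 0, 0, 0, 40], [0, 0, 0, 0, 0, 0, 40], [0, 0, 0, -15, 0, 0, 40], [0, 0, 0, -60, 0, 0, 40]]

```text
time: 20.58
position: [0.5364, 0.0374, 0.2119]
tool_rot: [-0.639, 1.479, 0.64]
ft_force: [0.8, 0.4, 0.3]
grip_width: 0.457
```

Emit:
servo_tool:
  commands:
    - [[0, 0, 0, -40, 0, 40, 40], [0, 0, 0, -40, 40, 80, 40], [0, 0, 0, -40, 80, 120, 40], [0, 0, 0, -40, 120, 160, 40], [0, 0, 0, -40, 120, 160, 40]]

```text
time: 21.2
position: [0.5579, 0.2434, 0.2527]
tool_rot: [-0.645, 1.472, 0.649]
ft_force: [-0.4, -0.9, -0.7]
grip_width: 0.46
```

```bash
python3 go.py; python3 - <<'E'
from ov import *
s=vision.get_image("side");t=vision.get_image("top")
j=(.5383,.0375);z=.029+.096
a=np.radians(-43);ax=np.array([np.cos(a),np.sin(a)]);n=np.array([-ax[1],ax[0]])
bar=[(*(np.array(j)+ax*u+n*v),z+.054) for u,v in((.042,.007),(.042,-.007),(-.042,-.007),(-.042,.007))]
P=[(disc(j,.048,z+.018),(0,255,0)),(disc(j,.048,z),(0,0,255)),(bar,(255,0,255))]
A=overlay(s,"side",347,178,36,400,P);B=overlay(t,"top",308,190,36,400,P)
A2=crop(s,347,178,36,400);B2=crop(t,308,190,36,400)
cv2.imwrite("pics/c10.png",np.vstack([np.hstack([A,B]),np.hstack([A2,B2])])[...,::-1])
E
```

```text
t 21.2 p [0.5579 0.2434 0.2527] yaw 47.5 down [-0.001  0.002 -1.   ] q [-0.77  0.22  0.38  1.5  -0.08  1.44  0.44] w 40.0 F [-0.4 -0.9 -0.7]
```

View pics/c10.png

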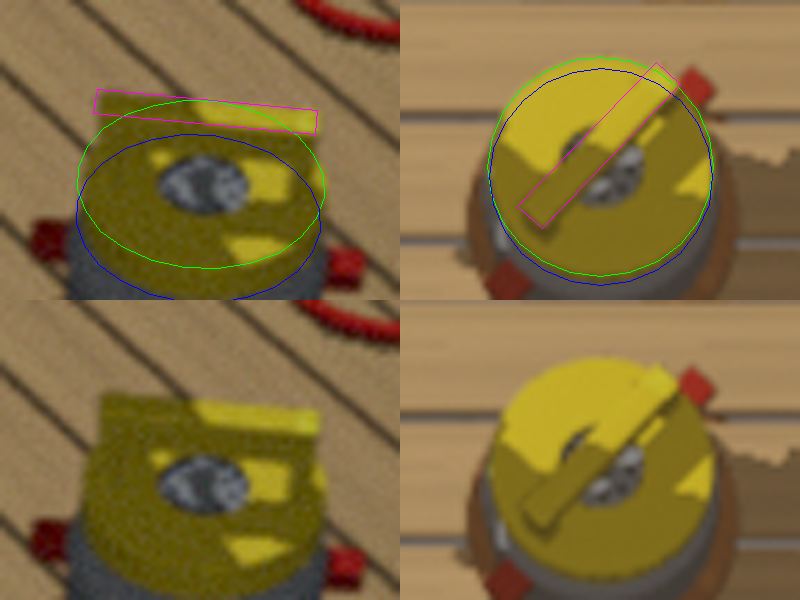

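```bash
python3 -c "
from bench import close_job;print(close_job())"
```

```text
the job is handed in; nothing more can be done
None
```

The jar is closed and I handed the job in at about 21 s. The pierced steel strainer lies in the mouth, and the largest yellow ring is on the neck, turned 70° clockwise and released. I didn't move the white disk or any other item.

**Last checks:**
- **Strainer:** it touched the ledge at the predicted height, and after release both views showed it flat and concentric with the rim.
- **Ring:** it seated at the predicted height with about 8 N of contact. After release, its flange and bar matched the expected outlines within 1–2 mm.
- **Bar:** it points at the ears to within about 2°. The gripper's own angle and the top picture agree.
- **Robot:** it was clear and touching nothing at hand-in, and wrist readings stayed at about 12 N or less.

**What failed or disagreed:**
- The first grasp of the strainer's knob closed on nothing. In the side view the fingertips sat about 12 mm above the reported TCP, so I went about 17 mm lower and the knob was gripped.
- The pads read 8.8 mm on the 10 mm knob and 13.2 mm on the 14 mm bar; both grips held.
- A check of the ring's starting position in the side view gave a bad fit, so I ignored it and used the measurement taken once the ring was held.

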